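Air-check one clutch circuit with the leak tester

ROBOT

A 6-joint arm with a two-finger parallel gripper is mounted at the origin on a cart in front of the work surface, level with it; the furniture and walls round the work are solid. World frame = base frame: x ahead of the robot, y to its left, z up, the work surface at z = 0. Lengths are in mm, angles in rad, forces in N, time in s.
With the tool pointing down it reaches from about 275 to 775 mm from the base axis. Payload 14.6 kg.
Tool frame: the origin (TCP) lies midway between the tips of the shut fingers; the grasp point (between the pads) lies 19 mm behind it; z points along the fingers, x is the direction in which the jaws open and shut, and the axes are right-handed (so a half turn about z gives the same grasp; the last joint's range is limited). The gripper opens to 85 mm and grips with 20 to 120 N. Pads are 22 mm wide; open, the fingers measure 114 mm over their backs; the gripper's body (76 mm by 85 mm) begins 54 mm behind the grasp point. The pads swing forward as they close: fully open they stand 13 mm farther back than shut.
Start: joints at [1.12, 0.263, -0.048, 1.259, 0, 1.415], TCP at [153.045, 502.201, 201.878] pointing down, gripper open.
Joint ranges: [-2.65, 2.65], [-0.89, 1.7], [-1.18, 1.37], [-2.13, 2.11], [-1.35, 1.29], [-3.14, 3.14]. Speed limits (rad/s): [1.89, 1.89, 2.57, 2.79, 3.14, 3.14].

INTERFACE

Orientations are given as a unit quaternion [x, y, z, w].
In Python, from cell import bot, grab_frame, calibration, order gives the robot as it stands. The module is installed in compiled form; this text tells all that it offers.
- The arm moves only by the shell command python3 -m creep 'ROWS' [FORCE]. ROWS is JSON, a list of rows, each a list of 7 numbers: the closure in counts, from 0 (fully open) to 255 (shut), then the shift along the tool's x, y, z in cm, then the turn, a rotation vector about the tool's x, y, z in degrees. In form: [[gripper, tx, ty, tz, rx, ry, rz], ...]. A call has exactly 10 rows; each row shifts and turns the commanded pose from where the row before left it, along the tool's axes as they then stand; what a row does not reach is not made up. A row lasts 1/8 s, in which the tool goes at most 62.5 mm and 10.7 degrees, less where a joint would pass 70% of its speed; a pose out of reach is approached as far as the arm can. A call is refused whole if a number of a shift passes 6.25 or a number of a turn 10.7, either way. A call with a gripper value outside its range is refused whole. The fingers move at their own pace and stop on an object; FORCE is the grip in N (left out, the last holds). Time passes only in rows, so rows that do not move let the fingers close, or fill a call up. It gives the time, the measured TCP pose, the force and the opening at its end, in the units of the state.
- bot.state(): the state, without advancing time (a new reading comes with each control period).
- grab_frame(name): name is "side" or "top" or "wrist"; returns the picture (400x640x3 uint8, blue, green, red); there is no depth.
- calibration(name): a dict with "vertical_fov" (degrees; the focal length in pixels is half the picture's height over the tangent of half this angle, whatever the lens; pixels are square), "cx", "cy" (the principal point, pixels), "cam_to_world" (4x4, takes a point from camera to world coordinates); the wrist camera has in their place "mount" (4x4, takes a point from camera to tool coordinates, whose origin is the TCP and whose axes are the tool frame's). Camera axes: x right, y up, looking along -z (the intrinsics and any distortion apply to the point x, -y, -z); pixel columns grow to the right and rows downward; lengths in mm; the calibration is good to about 2 mm. A picture is of the moment at which its call begins: read the wrist's pose just before it. calibration takes no time and is no camera call.
- order.sign_off(): hands the job in, once; it reports no verdict.
The state is a dict: "time": time; "joint_pos": joint angles; "qvel": joint speeds; "joint_efforts": joint torques, N m; "eef_pos": TCP position; "orientation": TCP orientation; "contact_force": force on the tool from outside, world axes, zero at the start; "moment": the same for the moment, N m; "gripper_width": finger opening in mm.
Only numpy, scipy, OpenCV 4.12 (cv2) and the standard library are available. Lean on these libraries where they do the work, as an engineer would, in place of code of your own. Each camera call takes 0.05 s, during which the arm holds its last target.

TASK

The gearbox's clutch circuit is on the green port of the grey leak tester. Gently push the tab of its rotary selector round with a finger, click by click, until it has clicked into place pointing at the port with the green collar; only then press the black air button right down with a fingertip and keep it down: the program finishes while still holding the button down. Only push and press: never pinch the tab, and leave the parts and the bottle standing round the tester where they are.

Things in the scene. Friction and masses are not known exactly. Their poses are not given: they have to be found in the camera images.
- tester: Grey leak tester, fixed, 170 x 230 x 50 mm (x, y, z), its aluminium deck 50 mm above its underside. Origin: centre of its underside; x points away from its front edge, y to its left. On the deck: selector (left half) with six collared ports and a copper vent round it, white gauge (right rear), air button (right front). Nothing but selector and button stands more than 13 mm above the deck.
- selector_axis (a point): Point on the selector's vertical axis at the top of its black hub (52 mm across), 34 mm above the deck.
- selector (a joint): Selector angle, rad, anticlockwise from above positive, stops at -2.2 and 2.2. 0: tab points at the copper vent, towards -x of the tester (start). A spring roller clicks it into place every 0.628 rad: vent at 0, ports at -3, -2, -1, 1, 2, 3 clicks. A push of 3 to 5 N moves the tab; once past half-way it snaps on to the next place by itself and stays there.
- tab_centre (a point): Centre of the selector's tab, 44 mm from the axis, 26 mm above the deck. The tab sticks out radially from the hub: 10 mm thick, its end 61 mm from the axis, 16 to 36 mm above the deck, black with ribbed orange sides and a white line on top. Both sides of it are clear from 14 mm above the deck.
- pointer (a point): Point in line with the tab, 66 mm from the axis, 10 mm above the deck; turns with the selector and lies over the middle of the port that is selected.
- port_green: Brass push-in port with a green plastic collar, 24 mm across, 10 mm high, fixed on the deck 66 mm from the selector's axis. Origin: centre of its underside, on the deck. The other five ports have red, white, blue, black and yellow collars; which colour is at which of the six places changes.
- air_valve (a joint): Travel of the black mushroom air button, m: 0 up, 0.006 fully down; spring return, 2 N to start and 5 N fully down.
- valve_top (a point): Middle of the top of the black air button (30 mm across) in a steel bezel, 22.5 mm above the deck when up; moves with it.
- planet_carrier: Loose dark steel planet carrier standing left of the tester, 64 mm across, 136 mm tall; origin at the centre of its foot. Bystander.
- piston_pin: Loose bright piston pin standing left of the tester's front, 30 mm across, 62 mm tall; origin at the centre of its foot. Bystander.
- bearing: Loose ball bearing lying behind the tester's left, 52 mm across, 15 mm high; origin at the centre of its underside. Bystander.
- glue_bottle: Loose small white bottle with a red cap standing behind the tester's right, 45 mm across, 88 mm tall; origin at the centre of its foot. Bystander.

How it is judged:
By the outcome, as a careful person would: the job done as asked, in the order asked, and still so for the second after the job is handed in, while the arm keeps its last pose, push and grip.
It also fails if it takes over 48 s, if anything falls off the work surface, if the arm or the gripper's body presses on something with over 40 N, if the wrist force passes 120 N, or if a joint passes its speed limit or range.

## Working session

There is one attempt and no reset: what is moved stays moved. The work goes in short steps, Python scripts to look and compute and a shell command to move; the robot and the scene stay as the last step left them, time stands still between calls to the robot, and variables do not carry over. Pictures are saved under pics/ and viewed, and the job is handed in when it is done.

```bash
mkdir -p pics; python3 - <<'E'
from cell import bot, grab_frame, calibration
import cv2
print(bot.state())
for n in ("side","top","wrist"):
    cv2.imwrite(f"pics/{n}0.png",grab_frame(n)); print(n,calibration(n))
E
```

```text
{'time': 0.0, 'joint_pos': array([ 1.11969573e+00,  2.63512178e-01, -4.89163888e-02,  1.25938899e+00,
       -2.06219015e-05,  1.41554433e+00]), 'qvel': array([-7.24012680e-04, -1.84909507e-03, -5.44714901e-04, -5.70578851e-05,
        4.02006231e-04, -2.90847459e-04]), 'joint_efforts': array([ 3.75568372e-03, -6.37612224e+01,  3.84570837e+01,  1.35918279e-02,
        1.19807301e-04, -7.40395990e-06]), 'eef_pos': array([152.92299141, 501.92938583, 201.43821998]), 'orientation': array([ 8.03601688e-01,  5.95167259e-01, -4.47604518e-04,  2.45931376e-04]), 'contact_force': array([0.14000185, 0.51868016, 0.20419753]), 'moment': array([ 0.00276303,  0.01820942, -0.06190994]), 'gripper_width': 85.34726947922847}
side {'vertical_fov': 49.84533765695804, 'cx': 317.3014356615194, 'cy': 198.75511783509273, 'cam_to_world': array([[-9.49665018e-01,  1.75511272e-01, -2.59484387e-01,
         3.54041200e+02],
       [-3.13267018e-01, -5.33009884e-01,  7.85979796e-01,
         5.51591057e+02],
       [-3.59428902e-04,  8.27705417e-01,  5.61162734e-01,
         5.72786004e+02],
       [ 0.00000000e+
[... 260 characters left out ...]
     [-9.99987664e-01,  3.23675459e-03, -3.76759506e-03,
        -1.48323008e+02],
       [-3.36608334e-03,  1.16172415e-01,  9.93223358e-01,
         9.33781668e+02],
       [ 0.00000000e+00,  0.00000000e+00,  0.00000000e+00,
         1.00000000e+00]])}
wrist {'vertical_fov': 61.689996327665824, 'cx': 318.70544222056566, 'cy': 200.91474770857909, 'mount': array([[ 9.99999730e-01,  7.28939811e-04, -8.98325692e-05,
         1.08498079e-01],
       [ 6.66939451e-04, -9.52481699e-01, -3.04595088e-01,
        -7.83505625e+01],
       [-3.07595364e-04,  3.04594946e-01, -9.52481929e-01,
        -1.70988923e+02],
       [ 0.00000000e+00,  0.00000000e+00,  0.00000000e+00,
         1.00000000e+00]])}
```

View pics/side0.png

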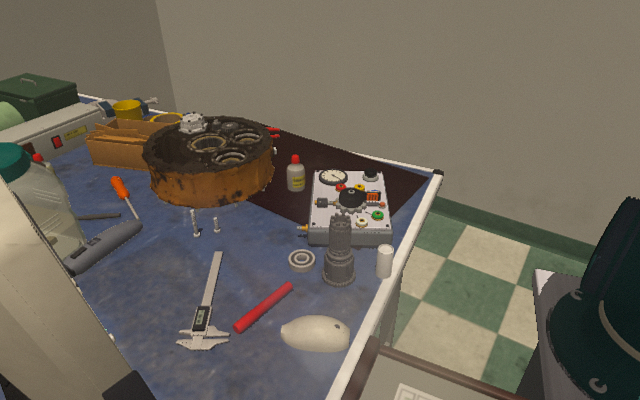

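View pics/top0.png

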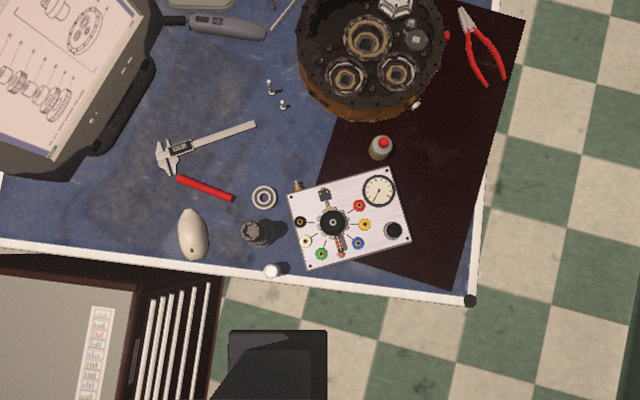

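View pics/wrist0.png

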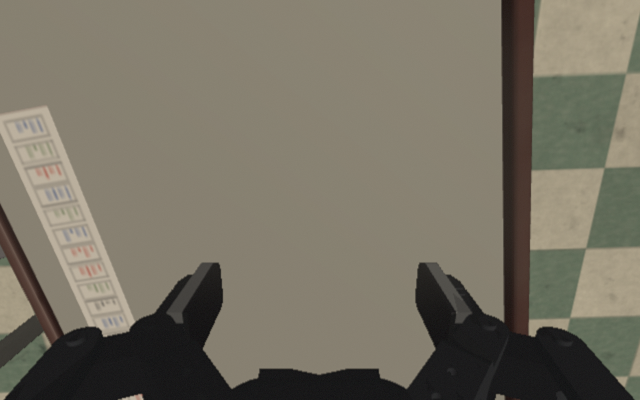

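```bash
cat > h.py <<'E'
import numpy as np, cv2
from cell import calibration
def ray(n,u,v):
    c=calibration(n); f=200/np.tan(np.radians(c['vertical_fov']/2)); M=c['cam_to_world']
    return M[:3,3], M[:3,:3]@np.array([(u-c['cx'])/f,-(v-c['cy'])/f,-1])
def onz(n,u,v,z):
    o,d=ray(n,u,v); return (o+d*(z-o[2])/d[2])
def proj(n,P):
    c=calibration(n); f=200/np.tan(np.radians(c['vertical_fov']/2)); M=c['cam_to_world']
    p=M[:3,:3].T@(np.array(P)-M[:3,3]); return c['cx']+f*p[0]/-p[2], c['cy']-f*p[1]/-p[2]
def tri(a,b):
    (o1,d1),(o2,d2)=ray(*a),ray(*b)
    s=np.linalg.lstsq(np.c_[d1,-d2],o2-o1,rcond=None)[0]
    p,q=o1+s[0]*d1,o2+s[1]*d2; return (p+q)/2,np.linalg.norm(p-q)
E
python3 - <<'E'
import cv2
a=cv2.imread('pics/top0.png')[130:300,230:430]; cv2.imwrite('pics/topz.png',cv2.resize(a,None,fx=4,fy=3.5 if 0 else 4,interpolation=cv2.INTER_CUBIC)[:600])
a=cv2.imread('pics/side0.png')[150:290,270:410]; cv2.imwrite('pics/sidez.png',cv2.resize(a,None,fx=4,fy=4,interpolation=cv2.INTER_CUBIC))
E
```

```text
(no output)
```

View pics/topz.png

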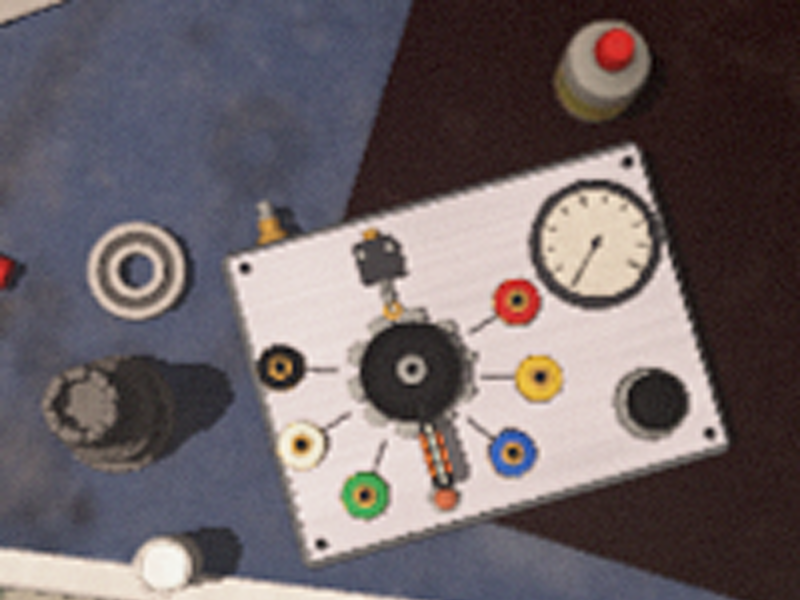

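View pics/sidez.png

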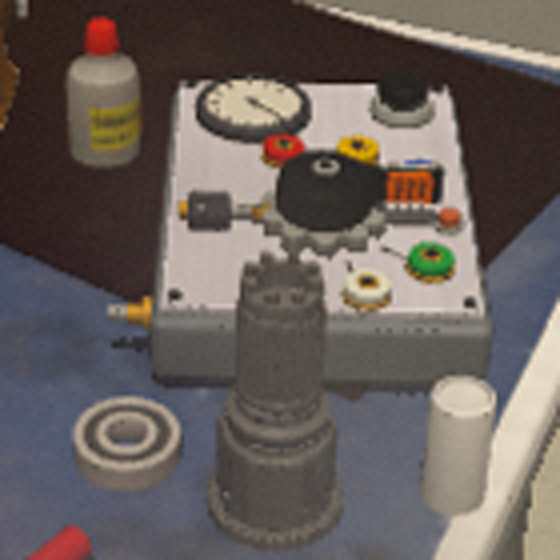

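```bash
python3 - <<'E'
from h import *
np.set_printoptions(precision=1,suppress=True)
T=lambda x,y:(230+x/4,130+y/4)
S=lambda x,y:(270+x/4,150+y/4)
cor=np.array([onz('top',*T(*p),50)[:2] for p in [(228,257),(637,145),(728,442),(308,562)]])
print(cor, [np.linalg.norm(cor[i]-cor[(i+1)%4]) for i in range(4)], cor.mean(0))
yaws=[cor[0]-cor[3],cor[1]-cor[2]]; print([np.degrees(np.arctan2(v[1],v[0])) for v in yaws], [np.degrees(np.arctan2(v[1],v[0]))-90 for v in (cor[0]-cor[1],cor[3]-cor[2])])
ax=onz('top',*T(411,369),86); print('axis',ax, 'tri',tri(('top',*T(411,369)),('side',*S(325,165))))
for n,p,q in [('green',(365,496),(432,260)),('red',(516,301),(284,147)),('white',(302,444),(368,288)),('yellow',(540,377),(358,148))]:
    g=onz('top',*T(*p),60); print(n,g,np.linalg.norm(g-ax),np.degrees(np.arctan2(*(g-ax)[1::-1])), tri(('top',*T(*p)),('side',*S(*q))))
for n,p,z in [('blue',(512,453),60),('black',(280,367),60),('vent',(445,498),58),('tabtop',(438,455),86),('button',(658,402),72.5),('pin',(163,563),62),('carrier',(85,405),136),('bottle',(615,48),88),('bearing',(137,270),15)]:
    g=onz('top',*T(*p),z); print(n,g,np.linalg.norm((g-ax)[:2]),np.degrees(np.arctan2(*(g-ax)[1::-1])))
print(tri(('top',*T(658,402)),('side',*S(403,85))))
E
```

```text
[[ 581.   -82.5]
 [ 640.6 -295.2]
 [ 486.6 -339.2]
 [ 425.2 -125. ]] [np.float64(220.8377731886555), np.float64(160.1848193000279), np.float64(222.87182085315666), np.float64(161.4987199581165)] [ 533.3 -210.5]
[np.float64(15.23406294440781), np.float64(15.956860129433535)] [np.float64(15.645608981275103), np.float64(15.982924479705119)]
axis [ 521.1 -176.1   86. ] tri (array([ 520.8, -176.1,   87.6]), np.float64(0.48641147818303604))
green [ 458.6 -153.7   60. ] 71.2860337919968 160.3184139793435 (array([ 458.1, -153.8,   56.8]), np.float64(0.9884863278907785))
red [ 557.6 -230.5   60. ] 70.5001475259328 -56.18311863956115 (array([ 557.4, -230.8,   58.1]), np.float64(0.916792957342599))
white [ 484.6 -121.8   60. ] 70.40397827426665 123.95286573524534 (array([ 483.9, -121.8,   56. ]), np.float64(1.535673699409681))
yellow [ 518.9 -242.4   60. ] 71.27638293514909 -91.95063029971342 (array([ 518.3, -242.8,   58. ]), np.float64(1.3773681215724745))
blue [ 480.5 -227.9   60. ] 65.8935771967222 -128.12832871629095
black [ 523.5 -110.4   60. ] 65.76096212796105 87.93935056188435
vent [ 457.8 -194.1   58. ] 65.8927176619736 -164.11040547828273
tabtop [ 479.  -189.3   86. ] 44.132135145784815 -162.58860492418418
button [ 505.9 -299.9   72.5] 124.70838267351515 -97.01975122442639
pin [425.  -52.7  62. ] 156.4040485704166 127.914024617739
carrier [500.9 -23.5 136. ] 153.90866420413136 97.55187122338972
bottle [ 682.7 -278.6   88. ] 191.34202296562927 -32.39569190941328
bearing [578.2 -31.   15. ] 155.88945463536436 68.51942168573888
(array([ 505.8, -300.6,   68.4]), np.float64(0.4564158719552632))
```

```bash
python3 -m creep '[[255,-3,2.6,0,0,0,0],[255,-3,2.6,0,0,0,0],[255,-3,2.6,0,0,0,0],[255,-3,2.6,0,0,0,0],[255,-3,2.6,0,0,0,0],[255,-3,2.6,0,0,0,0],[255,-3,2.6,0,0,0,0],[255,-3,2.6,0,0,0,0],[255,-3,2.6,0,0,0,0],[255,-3,2.6,0,0,0,0]]' 20; python3 -m creep '[[255,-3,2.6,0,0,0,0],[255,-3,2.6,0,0,0,0],[255,-3,2.6,0,0,0,0],[255,-3,2.6,0,0,0,0],[255,-3,2.6,0,0,0,0],[255,-3,2.6,0,0,0,0],[255,-3,2.6,0,0,0,0],[255,-3,2.6,0,0,0,-8],[255,-3,2.6,0,0,0,-8],[255,0,0,0,0,0,-8]]' 20
```

```text
time: 1.4
eef_pos: [314.5, 138.2, 201.9]
orientation: [0.804, 0.595, 0.0, 0.0]
contact_force: [-0.5, 0.7, -0.3]
gripper_width: 0.3
time: 2.65
eef_pos: [465.2, -186.5, 201.1]
orientation: [0.661, 0.75, -0.0, -0.0]
contact_force: [-0.2, -0.3, -0.8]
gripper_width: -0.2
```

```bash
cat >> h.py <<'E'
from cell import bot,grab_frame
from scipy.spatial.transform import Rotation as R
def snap(name):
    s=bot.state(); im=grab_frame('wrist'); cv2.imwrite(f'pics/{name}.png',im); np.savez(f'pics/{name}.npz',p=s['eef_pos'],q=s['orientation'])
    a=np.degrees(R.from_quat(s['orientation']).as_rotvec()); m=R.from_quat(s['orientation']).as_matrix()
    print(s['eef_pos'].round(1),'yaw x',np.degrees(np.arctan2(m[1,0],m[0,0])).round(1),s['contact_force'].round(1),s['moment'].round(2),s['time'])
def wz(name,u,v,z):
    d=np.load(f'pics/{name}.npz'); c=calibration('wrist'); f=200/np.tan(np.radians(c['vertical_fov']/2))
    m=R.from_quat(d['q']).as_matrix(); M=c['mount']
    o=m@M[:3,3]+d['p']; r=m@M[:3,:3]@np.array([(u-c['cx'])/f,-(v-c['cy'])/f,-1]); return o+r*(z-o[2])/r[2]
E
python3 -c "
from h import *
snap('w1')"
```

```text
[ 465.2 -186.5  201.1] yaw x 97.2 [-0.2 -0.3 -0.8] [ 0.05  0.05 -0.04] 2.65
```

View pics/w1.png

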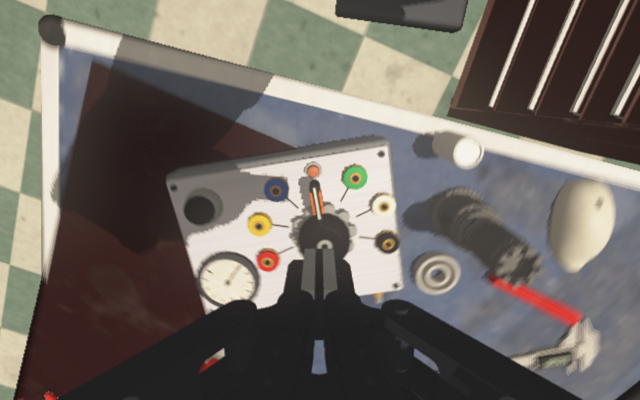

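The wrist view shows the hub at (325,244), green port (355,178), tab (317,200), copper vent (313,171) and button (203,209): green is the first place clockwise from the vent. Next I check this against the top-view positions.

```bash
python3 - <<'E'
from h import *
np.set_printoptions(precision=1,suppress=True)
for n,u,v,z in [('hub',325,244,86),('green',355,178,60),('tabend',315,181,86),('vent',313,171,58),('btn',203,209,72.5),('blue',276,189,60),('yellow',259,224,60),('white',382,206,60),('pin',466,152,62)]: print(n,wz('w1',u,v,z))
E
```

```text
hub [ 519.5 -173.4   86. ]
green [ 459.3 -151.9   60. ]
tabend [ 460.4 -190.1   86. ]
vent [ 457.9 -192.6   58. ]
btn [ 504.1 -291.6   72.5]
blue [ 479.6 -226.    60. ]
yellow [ 517.9 -239.7   60. ]
white [ 483.9 -121.1   60. ]
pin [421.4 -53.8  62. ]
```

```bash
python3 -m creep '[[255,-2.2,0.6,0,0,0,0],[255,-2.2,0.6,0,0,0,0],[255,0,0,2,0,0,0],[255,0,0,2,0,0,0],[255,0,0,2,0,0,0],[255,0,0,2,0,0,0],[255,0,0,2,0,0,0],[255,0,0,2,0,0,0],[255,0,0,1.1,0,0,0],[255,0,0,0,0,0,0]]'; python3 -c "
from h import *
snap('w2')"
```

```text
time: 3.95
eef_pos: [481.3, -226.3, 70.5]
orientation: [0.663, 0.749, -0.0, -0.001]
contact_force: [0.4, -0.2, 0.4]
gripper_width: 0.1
[ 481.3 -226.3   70.5] yaw x 97.0 [ 0.4 -0.2  0.4] [ 0.02 -0.03 -0.  ] 3.95
```

View pics/w2.png

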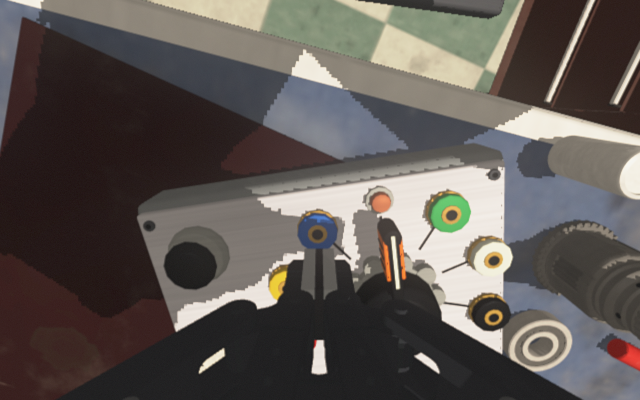

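```bash
python3 -m creep '[[255,0.4,-0.05,0,0,0,0],[255,0.4,-0.05,0,0,0,0],[255,0.3,-0.05,0,0,0,0],[255,0.3,-0.05,0,0,0,0],[255,0.2,-0.03,0,0,0,0],[255,0.2,-0.03,0,0,0,0],[255,0.2,-0.03,0,0,0,0],[255,0.2,-0.03,0,0,0,0],[255,0.2,-0.03,0,0,0,0],[255,0.2,-0.03,0,0,0,0]]'; python3 -c "
from h import *
snap('w3')"
```

```text
time: 5.25
eef_pos: [474.7, -201.2, 70.9]
orientation: [0.662, 0.749, -0.0, 0.0]
contact_force: [-0.1, -0.1, 0.5]
gripper_width: -0.1
[ 474.7 -201.2   70.9] yaw x 97.1 [-0.1 -0.1  0.5] [ 0.01 -0.02 -0.01] 5.25
```

View pics/w3.png

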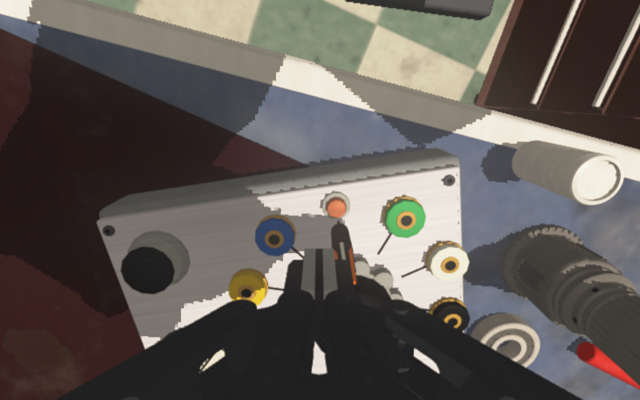

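```bash
python3 -m creep '[[255,0.2,-0.03,0,0,0,0],[255,0.2,-0.03,0,0,0,0],[255,0.2,-0.03,0,0,0,0],[255,0.2,-0.03,0,0,0,0],[255,0.2,-0.03,0,0,0,0],[255,0.2,-0.03,0,0,0,0],[255,0.1,-0.02,0,0,0,0],[255,0.1,-0.02,0,0,0,0],[255,0.1,-0.02,0,0,0,0],[255,0.1,0,0,0,0,0]]'; python3 -c "
from h import *
snap('w4')"
```

```text
time: 6.55
eef_pos: [470.3, -185.7, 70.9]
orientation: [0.662, 0.749, -0.0, 0.0]
contact_force: [-0.5, -0.1, -0.2]
gripper_width: -0.1
[ 470.3 -185.7   70.9] yaw x 97.1 [-0.5 -0.1 -0.2] [-0.03  0.02 -0.  ] 6.55
```

View pics/w4.png

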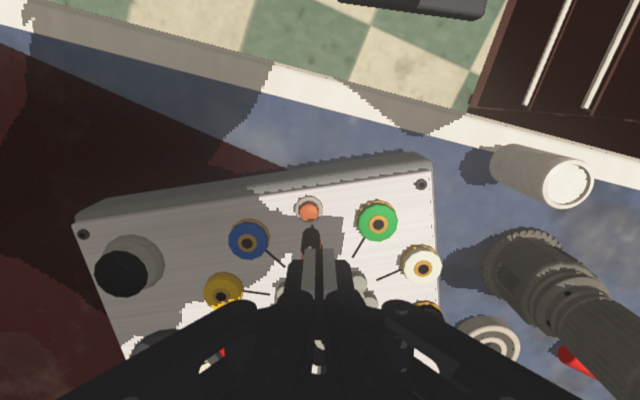

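```bash
python3 - <<'E'
from h import *
s=grab_frame('side');t=grab_frame('top')
a=cv2.resize(s[150:250,270:400],None,fx=5,fy=5,interpolation=cv2.INTER_CUBIC); cv2.imwrite('pics/s4.png',a)
a=cv2.resize(t[150:280,270:420],None,fx=4,fy=4,interpolation=cv2.INTER_CUBIC); cv2.imwrite('pics/t4.png',a)
w=cv2.imread('pics/w4.png')[180:320,220:420]; cv2.imwrite('pics/w4z.png',cv2.resize(w,None,fx=4,fy=4,interpolation=cv2.INTER_CUBIC))
E
```

```text
(no output)
```

View pics/s4.png

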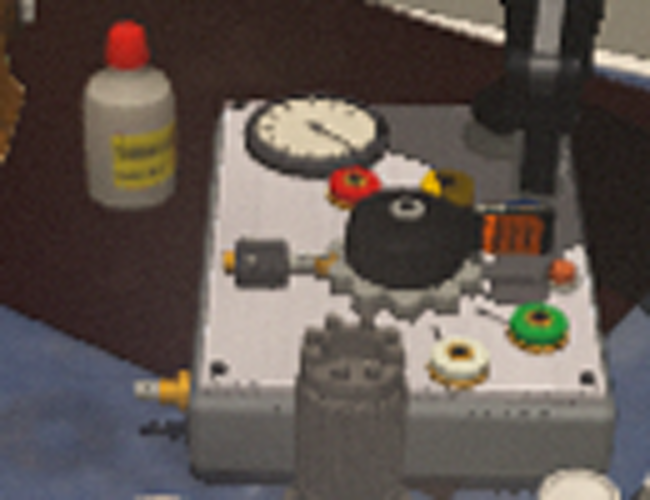

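View pics/t4.png

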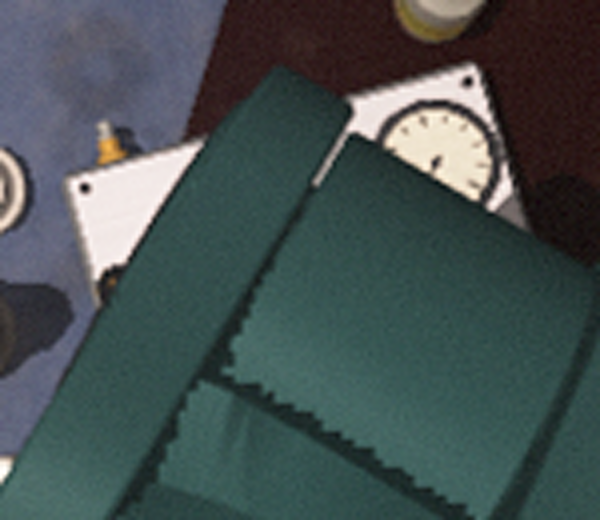

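View pics/w4z.png

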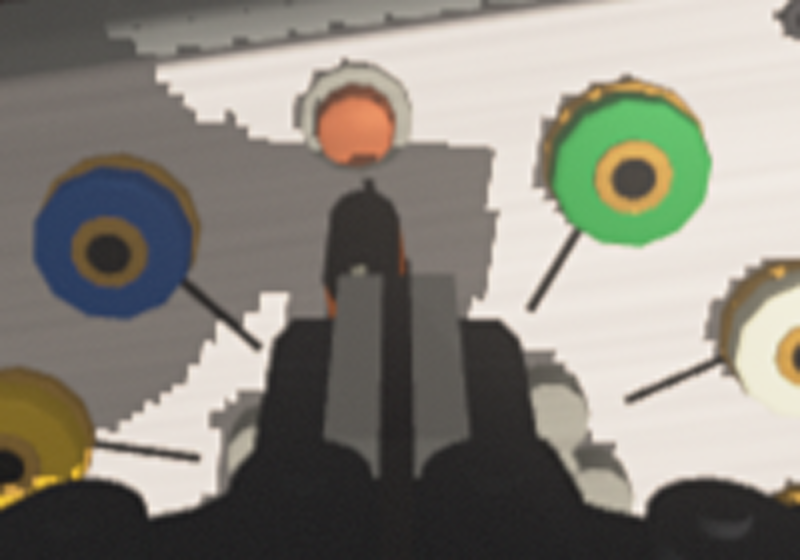

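```bash
python3 - <<'E'
from h import *
np.set_printoptions(precision=1,suppress=True)
print([np.round(proj('side',(470.3+dx,-185.7,z)),1) for z in (71,86,100) for dx in (-11,0,11)])
for z in (71,86,95,105): print(z, onz('side',378,188.6,z))
c=calibration('wrist'); M=c['mount']; f=200/np.tan(np.radians(c['vertical_fov']/2))
for y in (-11,0,11):
  for z in (0,-15,-30):
    p=M[:3,:3].T@(np.array([9,y,z])-M[:3,3]); print(y,z,c['cx']+f*p[0]/-p[2], c['cy']-f*p[1]/-p[2])
E
```

```text
[array([380.9, 200.6]), array([375.6, 199.7]), array([370.4, 198.8]), array([381.5, 194.6]), array([376.2, 193.6]), array([370.9, 192.7]), array([382. , 188.8]), array([376.7, 187.9]), array([371.4, 187. ])]
71 [ 474.2 -229.1   71. ]
86 [ 470.6 -205.7   86. ]
95 [ 468.4 -191.7   95. ]
105 [ 466.  -176.2  105. ]
-11 0 334.7153013563118 222.77612024529986
-11 -15 336.07973887727127 233.67777358533326
-11 -30 337.6960448568499 246.59181853801
0 0 334.44103597040885 241.17572813562157
0 -15 335.75622327279183 253.38995932659566
0 -30 337.30904151815184 267.81108475262806
11 0 334.1764448124426 258.9263222975461
11 -15 335.4450465844607 272.3503204152195
11 -30 336.9381043107835 288.14945025235534
```

```bash
python3 - <<'E'
from h import *
np.set_printoptions(precision=1,suppress=True)
g,b,w=[wz('w4',*p,60) for p in ((378.5,224.5),(247.5,243),(423.5,268))]
print(g,b,w,np.linalg.norm(g-b),np.linalg.norm(g-w),'true',132*np.sin(.628),132*np.sin(.314))
g,b,w=[wz('w2',*p,60) for p in ((452,215),(318,235),(494,261))]
print(g,b,w,np.linalg.norm(g-b),np.linalg.norm(g-w))
E
```

```text
[ 460.4 -151.5   60. ] [ 481.6 -226.7   60. ] [ 485.2 -119.3   60. ] 78.07552620856376 40.62035872263146 true 77.55363339423373 40.77024865305904
[ 460.3 -151.1   60. ] [ 482.1 -226.3   60. ] [ 486.2 -118.7   60. ] 78.35140468250387 41.397003292518455
```

```bash
python3 -m creep '[[255,-0.6,0.1,0,0,0,0],[255,-0.6,0.1,0,0,0,0],[255,-0.6,0.1,0,0,0,0],[255,-0.6,0.1,0,0,0,0],[255,0,0,0.3,0,0,0],[255,0,0,0.3,0,0,0],[255,0,0,0.2,0,0,0],[255,0,0,0.1,0,0,0],[255,0,0,0,0,0,0],[255,0,0,0,0,0,0]]'; python3 - <<'E'
from h import *
snap('w5')
s=grab_frame('side')
a=cv2.resize(s[150:250,270:400],None,fx=5,fy=5,interpolation=cv2.INTER_CUBIC); 
w=cv2.imread('pics/w5.png')[180:320,220:420]; b=cv2.resize(w,None,fx=3,fy=3)
cv2.imwrite('pics/s5.png',a); cv2.imwrite('pics/w5z.png',b)
E
```

```text
time: 7.95
eef_pos: [477.3, -209.0, 62.0]
orientation: [0.662, 0.749, 0.0, 0.0]
contact_force: [-0.0, 0.0, 0.6]
gripper_width: -0.3
[ 477.3 -209.    62. ] yaw x 97.1 [-0.   0.   0.6] [-0.02 -0.01  0.05] 7.95
```

View pics/s5.png

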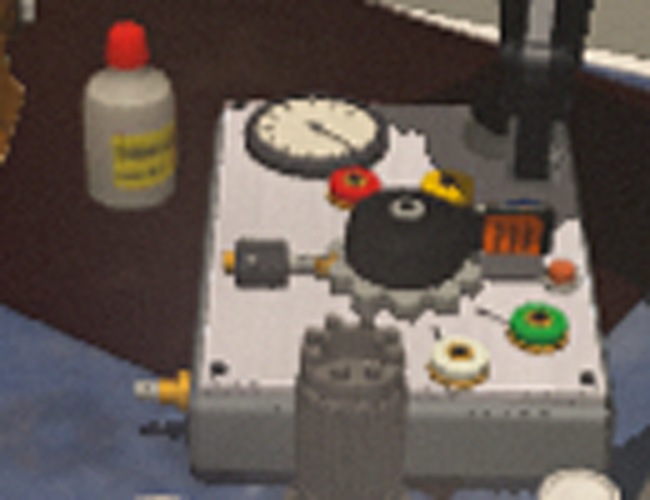

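View pics/w5z.png

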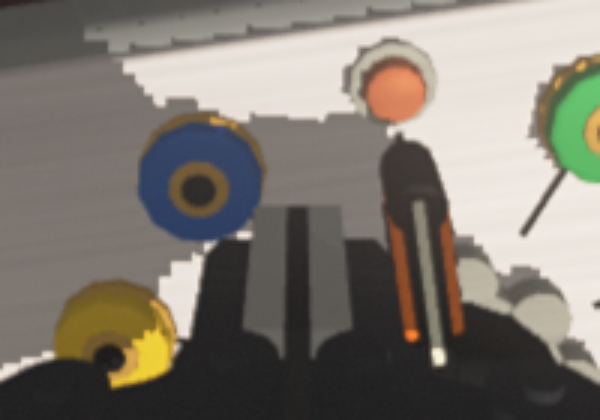

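```bash
python3 - <<'E'
from h import *
for z in (62,75,80,85,90,95): print(z,np.round(proj('side',(477,-209,z)),1))
E
```

```text
62 [374.5 196.8]
75 [374.9 191.7]
80 [375.1 189.7]
85 [375.3 187.7]
90 [375.4 185.7]
95 [375.6 183.6]
```

The side view puts the drawn fingertips at z≈89 with the TCP reading 62, so they sit about 27 mm short of the TCP. The wrist view and the pass over the tab with no contact force say the same. I'll go lower, watching the force.

```bash
python3 -m creep '[[255,0,0,0.2,0,0,0],[255,0,0,0.2,0,0,0],[255,0,0,0.2,0,0,0],[255,0,0,0.2,0,0,0],[255,0,0,0.2,0,0,0],[255,0,0,0.2,0,0,0],[255,0,0,0.2,0,0,0],[255,0,0,0.1,0,0,0],[255,0,0,0,0,0,0],[255,0,0,0,0,0,0]]'; python3 - <<'E'
from h import *
snap('w6')
s=grab_frame('side')
a=cv2.resize(s[150:250,270:400],None,fx=5,fy=5,interpolation=cv2.INTER_CUBIC); 
w=cv2.imread('pics/w6.png')[180:320,220:420]; b=cv2.resize(w,None,fx=3,fy=3)
cv2.imwrite('pics/s6.png',a); cv2.imwrite('pics/w6z.png',b)
E
```

```text
time: 9.3
eef_pos: [477.3, -209.1, 46.9]
orientation: [0.662, 0.749, 0.0, 0.0]
contact_force: [-0.7, 1.2, -0.4]
gripper_width: 0.1
[ 477.3 -209.1   46.9] yaw x 97.1 [-0.7  1.2 -0.4] [ 0.02 -0.05  0.01] 9.3
```

View pics/s6.png

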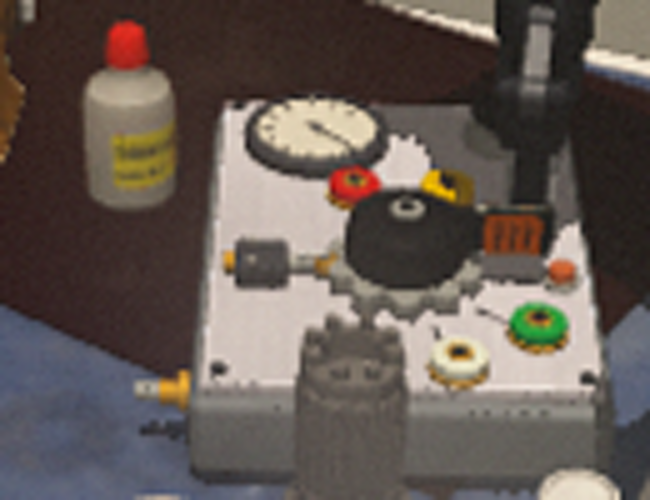

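View pics/w6z.png

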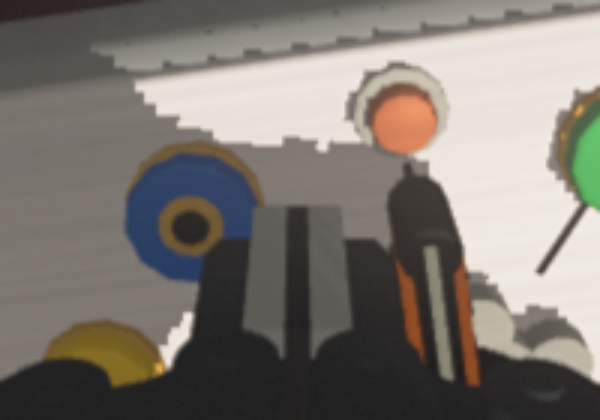

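```bash
python3 -m creep '[[255,0,0,0.2,0,0,0],[255,0.2,-0.05,0,0,0,0],[255,0.2,-0.05,0,0,0,0],[255,0.2,-0.05,0,0,0,0],[255,0.2,-0.05,0,0,0,0],[255,0.1,-0.03,0,0,0,0],[255,0.1,-0.03,0,0,0,0],[255,0.1,-0.03,0,0,0,0],[255,0.1,-0.03,0,0,0,0],[255,0,0,0,0,0,0]]'; python3 - <<'E'
from h import *
snap('w7')
w=cv2.imread('pics/w7.png')[180:320,220:420]; b=cv2.resize(w,None,fx=3,fy=3)
cv2.imwrite('pics/w7z.png',b)
E
```

```text
time: 10.65
eef_pos: [472.6, -197.5, 44.9]
orientation: [0.662, 0.749, 0.0, 0.0]
contact_force: [3.0, -3.3, -0.1]
gripper_width: 0.3
[ 472.6 -197.5   44.9] yaw x 97.1 [ 3.  -3.3 -0.1] [-0.47 -0.4  -0.03] 10.65
```

View pics/w7z.png

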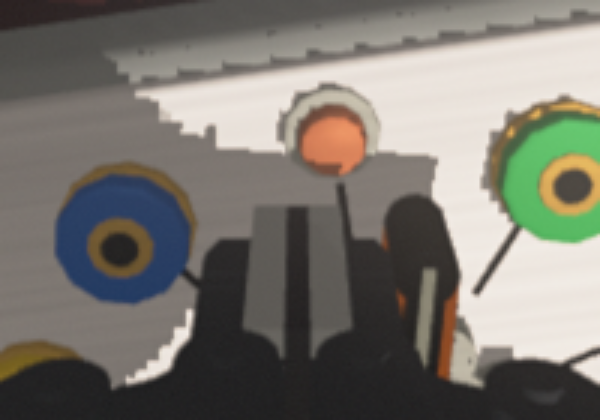

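```bash
python3 -m creep '[[255,0.1,0,0,0,0,0],[255,0.1,0,0,0,0,0],[255,0.1,0,0,0,0,0],[255,0.1,0,0,0,0,0],[255,0.1,0,0,0,0,0],[255,0.1,0,0,0,0,0],[255,0.1,0,0,0,0,0],[255,0,0,0,0,0,0],[255,0,0,0,0,0,0],[255,0,0,0,0,0,0]]'; python3 - <<'E'
from h import *
snap('w8')
w=cv2.imread('pics/w8.png')[180:320,220:420]; b=cv2.resize(w,None,fx=3,fy=3)
cv2.imwrite('pics/w8z.png',b)
E
```

```text
time: 11.95
eef_pos: [471.6, -190.4, 44.8]
orientation: [0.662, 0.749, 0.0, -0.0]
contact_force: [-0.1, -0.2, 0.8]
gripper_width: 0.3
[ 471.6 -190.4   44.8] yaw x 97.1 [-0.1 -0.2  0.8] [ 0.02 -0.05 -0.01] 11.95
```

View pics/w8z.png

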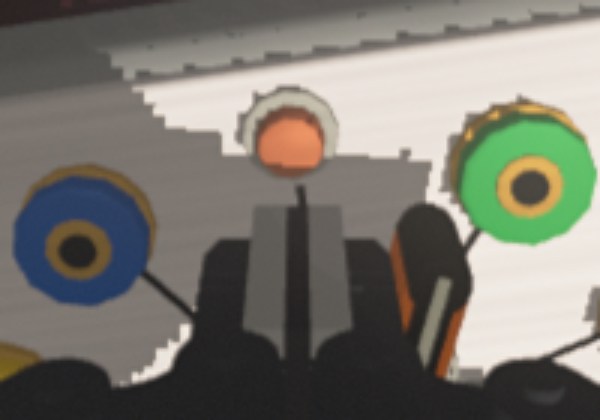

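```bash
python3 -m creep '[[255,-0.5,0,0,0,0,0],[255,-0.5,0,0,0,0,0],[255,0,0,-2,0,0,0],[255,0,0,-2,0,0,0],[255,0,0,-2,0,0,0],[255,0,0,-2,0,0,0],[255,-2,0,-2,0,0,0],[255,-2,0,-2,0,0,0],[255,-2,0,0,0,0,0],[255,0,0,0,0,0,0]]'; python3 - <<'E'
from h import *
snap('w9')
E
```

```text
time: 13.25
eef_pos: [480.2, -261.3, 163.9]
orientation: [0.663, 0.749, -0.0, -0.0]
contact_force: [-0.1, 0.9, -0.3]
gripper_width: 0.2
[ 480.2 -261.3  163.9] yaw x 97.0 [-0.1  0.9 -0.3] [-0.    0.    0.01] 13.25
```

View pics/w9.png

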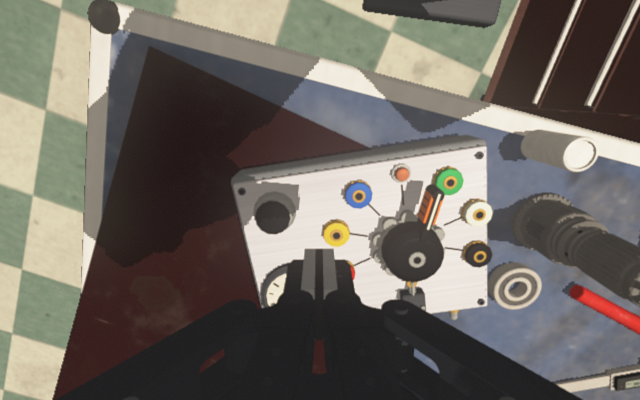

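```bash
python3 - <<'E'
from h import *
np.set_printoptions(precision=1,suppress=True)
w=cv2.imread('pics/w9.png')[150:290,350:510]; cv2.imwrite('pics/w9z.png',cv2.resize(w,None,fx=4,fy=4,interpolation=cv2.INTER_CUBIC))
h=wz('w9',417.5,259,88);a=wz('w9',426.5,227,86);b=wz('w9',438,193,86);g=wz('w9',450,180,60)
A=lambda v:np.degrees(np.arctan2(v[1],v[0]))
print(h,a,b,g,A(b-h),A(b-a),A(g-h)); print('btn',wz('w9',274,215,72.5))
E
```

```text
[ 520.7 -174.5   88. ] [ 492.8 -172.5   86. ] [ 463.9 -169.8   86. ] [ 457.9 -151.9   60. ] 175.32991151536115 174.7165114478526 160.1783585581896
btn [ 502.4 -295.8   72.5]
```

View pics/w9z.png

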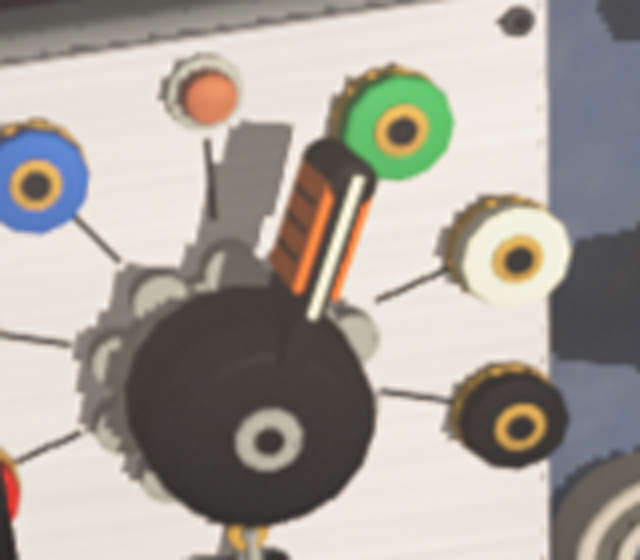

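```bash
python3 -m creep '[[255,-1,0,0,0,0,0],[255,0,0,0,0,0,0],[255,0,0,0,0,0,0],[255,0,0,0,0,0,0],[255,0,0,0,0,0,0],[255,0,0,0,0,0,0],[255,0,0,0,0,0,0],[255,0,0,0,0,0,0],[255,0,0,0,0,0,0],[255,0,0,0,0,0,0]]';python3 - <<'E'
from h import *
snap('w10')
w=cv2.imread('pics/w10.png')[140:300,360:560]; cv2.imwrite('pics/w10z.png',cv2.resize(w,None,fx=4,fy=4,interpolation=cv2.INTER_CUBIC)[:600])
E
```

```text
time: 14.55
eef_pos: [481.5, -270.0, 164.9]
orientation: [0.662, 0.749, -0.0, 0.0]
contact_force: [-0.1, 0.3, 0.3]
gripper_width: 0.1
[ 481.5 -270.   164.9] yaw x 97.0 [-0.1  0.3  0.3] [0.01 0.05 0.04] 14.55
```

View pics/w10z.png

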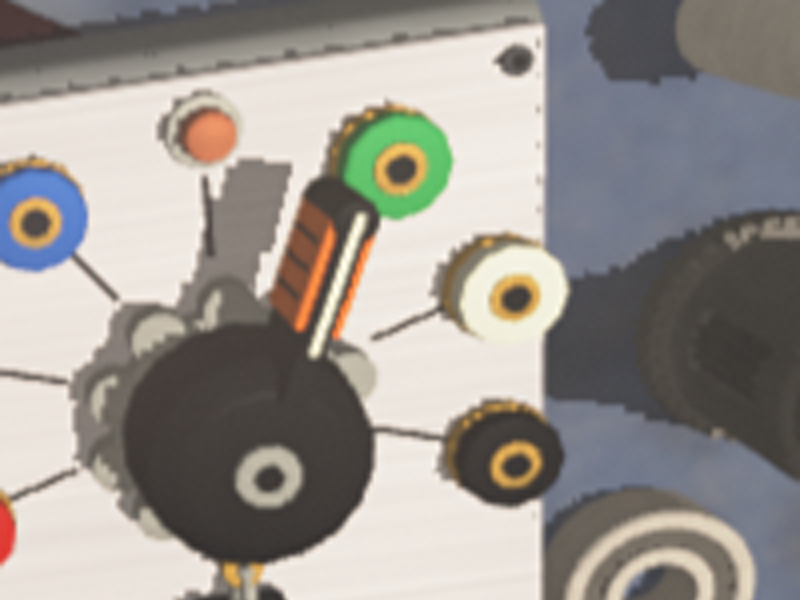

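```bash
python3 - <<'E'
from h import *
s=grab_frame('side')
cv2.imwrite('pics/s10.png',cv2.resize(s[160:230,320:400],None,fx=8,fy=8,interpolation=cv2.INTER_CUBIC))
for th in (195.8,175,160):
  u=np.array([np.cos(np.radians(th)),np.sin(np.radians(th))])
  for n in ('side','top'): print(th,n,[np.round(proj(n,(521+r*u[0],-176+r*u[1],z)),1) for r,z in((0,86),(30,86),(57,86),(66,60))])
E
```

```text
195.8 side [array([351. , 191.9]), array([365.6, 192.2]), array([378.7, 192.5]), array([382.1, 203. ])]
195.8 top [array([332.7, 222.3]), array([336.9, 237. ]), array([340.6, 250.4]), array([341.2, 254.7])]
175 side [array([351. , 191.9]), array([364.9, 195.1]), array([377.6, 198. ]), array([380.9, 209.5])]
175 top [array([332.7, 222.3]), array([331.4, 237.5]), array([330.2, 251.3]), array([329.4, 255.7])]
160 side [array([351. , 191.9]), array([363.2, 196.9]), array([374.6, 201.6]), array([377.4, 213.7])]
160 top [array([332.7, 222.3]), array([327.5, 236.7]), array([322.8, 249.6]), array([321.1, 253.8])]
```

View pics/s10.png

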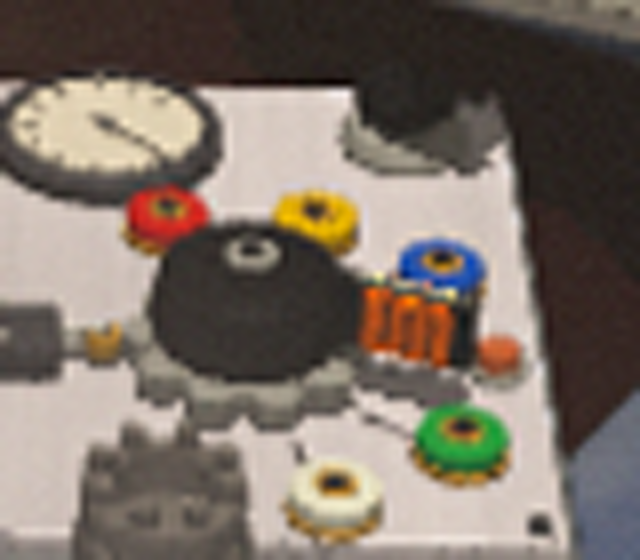

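```bash
python3 -m creep '[[255,2.2,0,0,0,0,0],[255,2.2,0,0,0,0,0],[255,2.0,0.1,0,0,0,0],[255,0,0,2.5,0,0,0],[255,0,0,2.5,0,0,0],[255,0,0,2.5,0,0,0],[255,0,0,2.5,0,0,0],[255,0,0,1.5,0,0,0],[255,0,0,0.5,0,0,0],[255,0,0,0,0,0,0]]';python3 - <<'E'
from h import *
snap('w11')
E
```

```text
time: 15.9
eef_pos: [474.7, -205.8, 45.2]
orientation: [0.662, 0.749, 0.0, 0.0]
contact_force: [-0.0, -0.6, 0.5]
gripper_width: -0.4
[ 474.7 -205.8   45.2] yaw x 97.1 [-0.  -0.6  0.5] [-0.03 -0.04 -0.03] 15.9
```

```bash
python3 -m creep '[[255,0.4,0,0,0,0,0],[255,0.4,0,0,0,0,0],[255,0.3,0,0,0,0,0],[255,0.2,0,0,0,0,0],[255,0.1,0,0,0,0,0],[255,0.1,0,0,0,0,0],[255,0.1,0,0,0,0,0],[255,0.1,0,0,0,0,0],[255,0.1,0,0,0,0,0],[255,0.1,0,0,0,0,0]]';python3 - <<'E'
from h import *
snap('w12')
w=cv2.imread('pics/w12.png')[180:320,220:420]; b=cv2.resize(w,None,fx=3,fy=3)
cv2.imwrite('pics/w12z.png',b)
E
```

```text
time: 17.2
eef_pos: [472.4, -187.5, 44.9]
orientation: [0.662, 0.749, 0.0, 0.0]
contact_force: [0.2, -0.5, -0.4]
gripper_width: 0.2
[ 472.4 -187.5   44.9] yaw x 97.0 [ 0.2 -0.5 -0.4] [-0.21 -0.16 -0.04] 17.2
```

View pics/w12z.png

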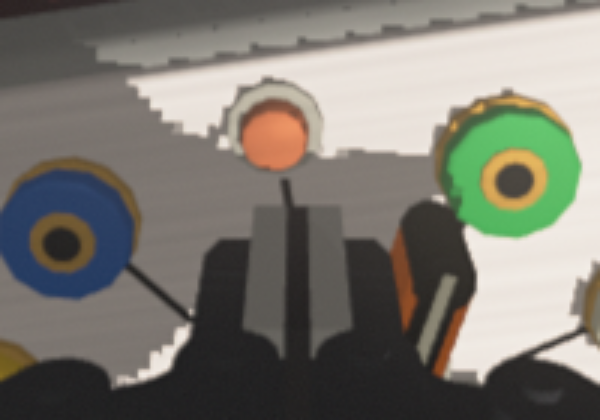

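```bash
python3 -m creep '[[255,0.1,0,0,0,0,0],[255,0.1,0,0,0,0,0],[255,0.1,0,0,0,0,0],[255,0.1,0,0,0,0,0],[255,0.1,0,0,0,0,0],[255,0,0,0,0,0,0],[255,0,0,0,0,0,0],[255,0,0,0,0,0,0],[255,0,0,0,0,0,0],[255,0,0,0,0,0,0]]';python3 - <<'E'
from h import *
snap('w13')
w=cv2.imread('pics/w13.png')[180:320,220:420]; b=cv2.resize(w,None,fx=3,fy=3)
cv2.imwrite('pics/w13z.png',b)
E
```

```text
time: 18.5
eef_pos: [471.8, -182.5, 44.9]
orientation: [0.662, 0.749, 0.0, 0.0]
contact_force: [0.9, -0.3, 0.0]
gripper_width: -0.2
[ 471.8 -182.5   44.9] yaw x 97.1 [ 0.9 -0.3  0. ] [-0.03 -0.03  0.01] 18.5
```

View pics/w13z.png

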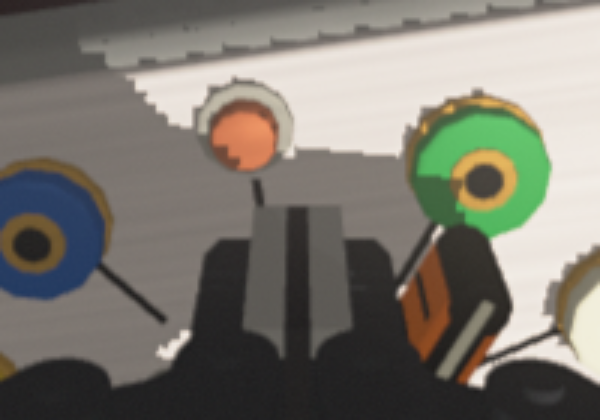

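```bash
python3 -m creep '[[255,-0.8,0,0,0,0,0],[255,-0.8,0,0,0,0,0],[255,0,0,-2,0,0,0],[255,0,0,-2,0,0,0],[255,0,0,-2,0,0,0],[255,0,0,-2,0,0,0],[255,-2,0,-2,0,0,0],[255,-2,0,-2,0,0,0],[255,-2,0,0,0,0,0],[255,0,0,0,0,0,0]]';python3 - <<'E'
from h import *
snap('w14')
w=cv2.imread('pics/w14.png')[140:290,330:530]; cv2.imwrite('pics/w14z.png',cv2.resize(w,None,fx=4,fy=4,interpolation=cv2.INTER_CUBIC)[:600])
s=grab_frame('side')
cv2.imwrite('pics/s14.png',cv2.resize(s[160:230,320:400],None,fx=8,fy=8,interpolation=cv2.INTER_CUBIC))
E
```

```text
time: 19.8
eef_pos: [480.9, -259.3, 163.9]
orientation: [0.663, 0.749, -0.0, -0.0]
contact_force: [0.6, 0.6, -0.4]
gripper_width: 0.2
[ 480.9 -259.3  163.9] yaw x 97.0 [ 0.6  0.6 -0.4] [-0.02  0.03 -0.02] 19.8
```

View pics/w14z.png

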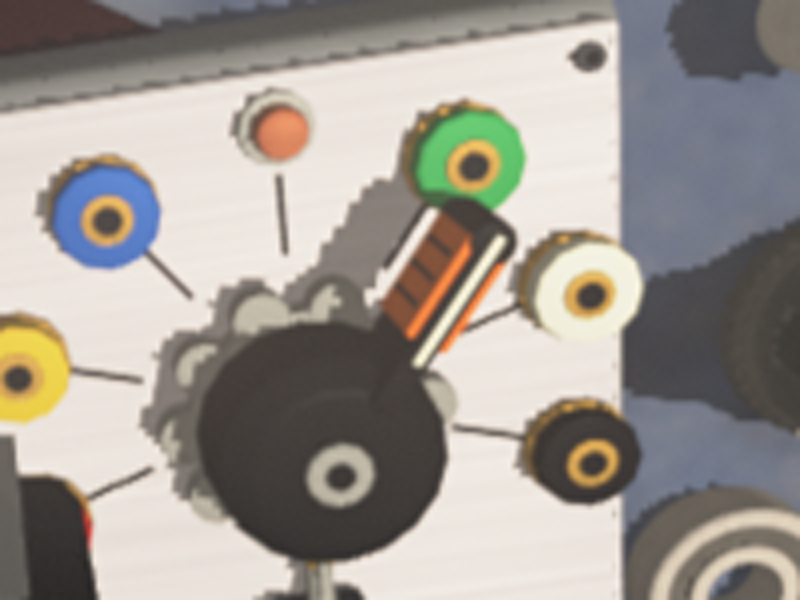

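View pics/s14.png

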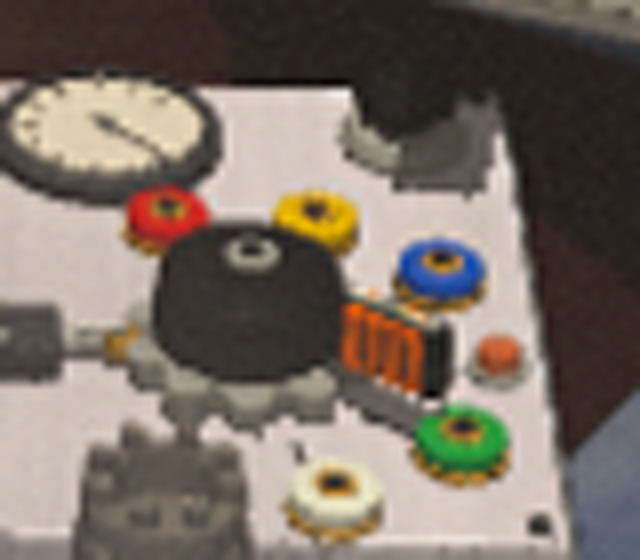

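View pics/w14.png

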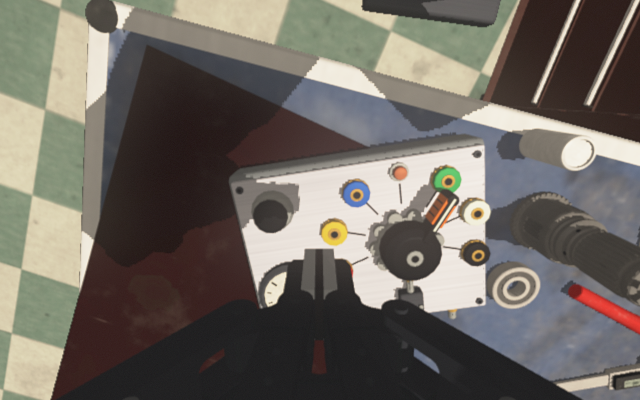

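```bash
python3 - <<'E'
from h import *
np.set_printoptions(precision=1,suppress=True)
W=lambda x,y:(330+x/4,140+y/4)
A=lambda v:np.degrees(np.arctan2(v[1],v[0]))
h=wz('w14',*W(341,475),88);a=wz('w14',*W(420,360),86);b=wz('w14',*W(500,240),86);g=wz('w14',*W(475,165),60)
print(h,a,b,g,A(b-h),A(b-a),A(g-h))
for n,p in (('blue',(107,220)),('white',(591,294)),('black',(593,462)),('yellow',(18,378))):
  q=wz('w14',*W(*p),60); print(n,q,A(q-h))
print('vent',A(wz('w14',*W(283,130),60)-h))
for p in [(348,290),(445,308)]: print(onz('side',320+p[0]/8,160+p[1]/8,86))
print('btn',wz('w14',270,214,72.5))
E
```

```text
[ 521.4 -174.4   88. ] [ 495.3 -163.2   86. ] [ 468.7 -153.4   86. ] [ 459.8 -150.7   60. ] 158.31951066610392 159.808803498959 158.9423560466436
blue [ 481.2 -226.1   60. ] -127.86413882584922
white [ 485.2 -118.6   60. ] 123.03823065517625
black [ 524.7 -107.5   60. ] 87.19267064749258
yellow [ 519.9 -240.1   60. ] -91.3305246324426
vent -164.24148069996625
[ 492.8 -168.2   86. ]
[ 467.7 -167.9   86. ]
btn [ 502.7 -297.2   72.5]
```

```bash
python3 -m creep '[[255,-2.1,1,0,0,0,0],[255,-2.1,0.9,0,0,0,0],[255,0,0,2.5,0,0,0],[255,0,0,2.5,0,0,0],[255,0,0,2,0,0,0],[255,0,0,1.5,0,0,0],[255,0,0,1.2,0,0,0],[255,0,0,0.5,0,0,0],[255,0,0,0,0,0,0],[255,0,0,0,0,0,0]]';python3 - <<'E'
from h import *
snap('w15')
s=grab_frame('side')
cv2.imwrite('pics/s15.png',cv2.resize(s[130:230,320:400],None,fx=6,fy=6,interpolation=cv2.INTER_CUBIC))
w=cv2.imread('pics/w15.png')[160:320,200:440]; cv2.imwrite('pics/w15z.png',cv2.resize(w,None,fx=3,fy=3))
E
```

```text
time: 21.15
eef_pos: [505.4, -297.5, 63.4]
orientation: [0.662, 0.749, 0.0, 0.0]
contact_force: [-0.2, -0.0, -0.7]
gripper_width: 0.1
[ 505.4 -297.5   63.4] yaw x 97.1 [-0.2 -0.  -0.7] [-0.01 -0.04 -0.02] 21.15
```

View pics/s15.png

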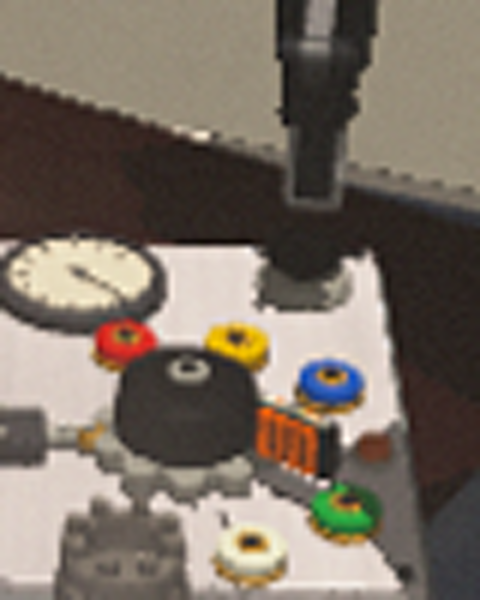

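View pics/w15z.png

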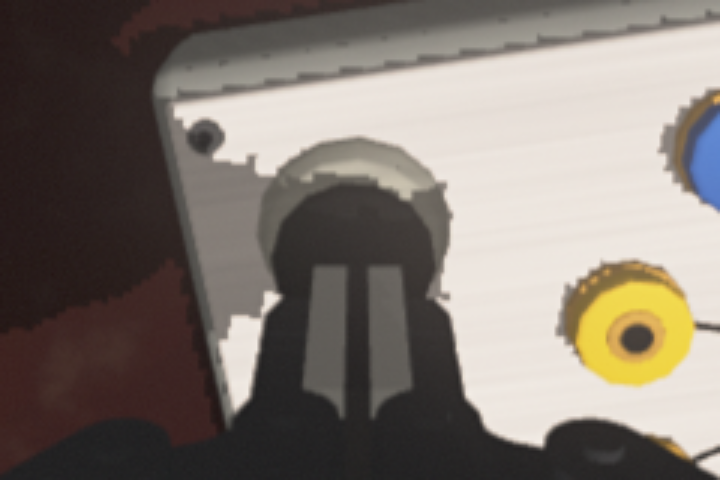

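```bash
python3 - <<'E'
from h import *
print(wz('w15',318.3,249,72.5), wz('w15',318.3,160+185/3,72.5))
print([np.round(proj('side',(505.4,-297.5,z)),1) for z in (63,85,90,95)])
E
```

```text
[ 505.72265859 -297.4561947    72.5       ] [ 490.25904129 -299.35286821   72.5       ]
[array([370.4, 174. ]), array([371.1, 165.7]), array([371.2, 163.7]), array([371.4, 161.8])]
```

```bash
python3 -m creep '[[255,0,0,0.4,0,0,0],[255,0,0,0.4,0,0,0],[255,0,0,0.4,0,0,0],[255,0,0,0.3,0,0,0],[255,0,0,0.2,0,0,0],[255,0,0,0.1,0,0,0],[255,0,0,0.1,0,0,0],[255,0,0,0.1,0,0,0],[255,0,0,0,0,0,0],[255,0,0,0,0,0,0]]'
```

```text
time: 22.5
eef_pos: [505.1, -297.3, 43.0]
orientation: [0.662, 0.749, -0.0, 0.0]
contact_force: [-1.7, 0.6, 2.8]
gripper_width: 0.2
```

```bash
python3 -m creep '[[255,0,0,0.1,0,0,0],[255,0,0,0.1,0,0,0],[255,0,0,0.1,0,0,0],[255,0,0,0.05,0,0,0],[255,0,0,0.05,0,0,0],[255,0,0,0.05,0,0,0],[255,0,0,0,0,0,0],[255,0,0,0,0,0,0],[255,0,0,0,0,0,0],[255,0,0,0,0,0,0]]'
```

```text
time: 23.75
eef_pos: [505.2, -297.4, 39.5]
orientation: [0.662, 0.749, -0.0, 0.001]
contact_force: [-6.8, 4.5, 20.6]
gripper_width: -0.1
```

```bash
python3 - <<'E'
from h import *
snap('w16')
s=grab_frame('side')
a=cv2.resize(s[140:230,320:400],None,fx=6,fy=6,interpolation=cv2.INTER_CUBIC)
w=cv2.imread('pics/w16.png')[180:320,240:400]; b=cv2.resize(w,None,fx=1.9*2,fy=540/140)[:, :]
cv2.imwrite('pics/c16.png',cv2.resize(np.hstack([a,cv2.resize(b,(300,540))]),(780,540)))
b0=cv2.imread('pics/side0.png')
for p in (44,): pass
E
```

```text
[ 505.2 -297.4   39.5] yaw x 97.1 [-6.8  4.5 20.6] [0.81 1.21 0.03] 23.75
```

View pics/c16.png

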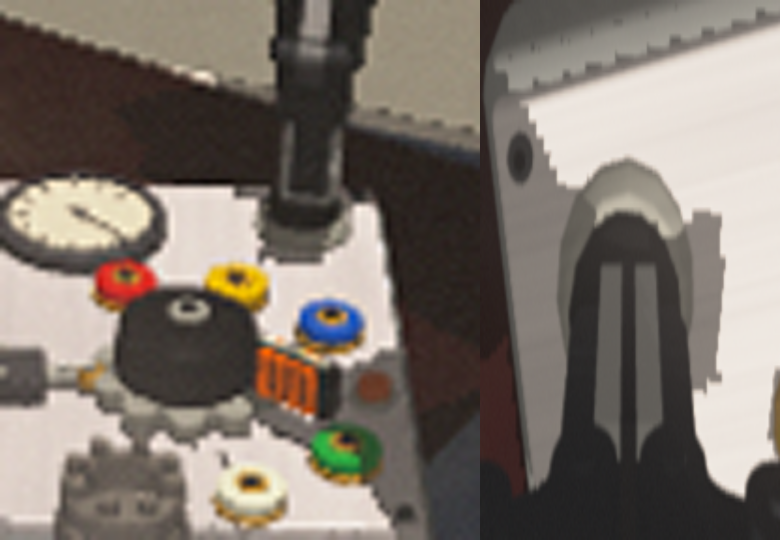

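```bash
python3 -m creep '[[255,0,0,0,0,0,0],[255,0,0,0,0,0,0],[255,0,0,0,0,0,0],[255,0,0,0,0,0,0],[255,0,0,0,0,0,0],[255,0,0,0,0,0,0],[255,0,0,0,0,0,0],[255,0,0,0,0,0,0],[255,0,0,0,0,0,0],[255,0,0,0,0,0,0]]'; python3 -c "
from cell import order
print(order.sign_off())"
```

```text
time: 25.1
eef_pos: [505.2, -297.4, 39.5]
orientation: [0.662, 0.749, -0.0, 0.001]
contact_force: [-6.6, 4.2, 20.5]
gripper_width: 0.0
the job is handed in; nothing more can be done
None
```

The selector is clicked in at the green port, and the air button was fully down and still being held when I handed the job in at 25.1 s.

**Selector:** I pushed the tab with the shut fingers, one click clockwise from the vent. After the last push, the wrist camera put the tab at 158–160° and the green port at 159°.

**Button:** I only pressed it after that check. It settled against its stop with a steady 20 N upwards on the finger, well above the 5 N needed for full travel. The last side picture still shows the tab on the green port.

**What disagreed or went wrong:**
- **Finger length:** the fingertips are about 26–27 mm shorter than the stated TCP. My first sweep therefore passed over the tab without touching it, and I corrected for this afterwards.
- **First push:** it left the tab resting about half-way, at around 175°, so I pushed a second time to seat it.
- **Button travel:** I estimated about 5.1 mm from where the finger first met resistance, against 6 mm nominal. I judged "fully down" by the force, not by that estimate.
- **Sideways force:** about 8 N remained across the finger during the press.
- **Loose parts:** no move went near them and the pictures show nothing shifted, but I did not measure their positions again at the end.

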